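Bring the master ball to the measuring camera on its free runner

ROBOT

A 7-joint arm with a two-finger parallel gripper is mounted at the origin on the work surface. World frame = base frame: x ahead of the robot, y to its left, z up, the work surface at z = 0. Lengths are in m, angles in degrees, forces in N, time in s.
With the tool pointing down it reaches from about 0.425 to 0.875 m from the base axis. Payload 4.7 kg.
Tool frame: the origin (TCP) lies on the centre line of the jaws, within the pads' length; the fingertips stand 17 mm ahead of it and the grasp point (between the pads) lies 2 mm behind it; z points along the fingers, y is the line along which they close (so a half turn about z gives the same grasp; the last joint's range is limited). The gripper opens to 87 mm and grips with 3 to 60 N. Pads are 19 mm wide; open, the fingers measure 117 mm over their backs; the gripper's body (75 mm by 190 mm) begins 51 mm behind the grasp point.
Start: joints at [68.188, 18.392, -4.016, 83.108, 1.295, 78.541, -3.26], TCP at [0.25, -0.6, 0.24] pointing down, gripper open.
Joint ranges: [-163.93, 163.93], [-17.29, 119.83], [-79.2, 71.16], [3.27, 140.29], [-89.18, 269.18], [5.43, 117.66], [-154.24, 154.24]. Speed limits (degrees/s): [147.25, 147.25, 180, 180, 180, 180, 180].

INTERFACE

Orientations are given as [roll, pitch, yaw] about the fixed x, y, z axes, in that order (R = Rz(yaw) Ry(pitch) Rx(roll)).
In Python, from cell import env, read_camera gives the robot as it stands.
- The arm moves only by the shell command python3 -m jog 'ROWS' [FORCE]. ROWS is JSON, a list of rows, each a list of 5 numbers: the opening, from 0 (shut) to 1 (fully open), then the shift along the tool's x, y, z each as a share of 0.02 m, from -1 to 1, then the turn about the tool's z as a share of 45 degrees, from -1 to 1. In form: [[gripper, x, y, z, yaw], ...]. A call has 1 to 12 rows; each row shifts and turns the commanded pose from where the row before left it, along the tool's axes as they then stand; what a row does not reach is not made up. A row lasts 1/12 s, in which the tool goes at most 41.7 mm and 7.16 degrees, less where a joint would pass 70% of its speed; a pose out of reach is approached as far as the arm can. A call with a number of a shift or a turn outside -1 to 1 is refused whole. A call with a gripper value outside its range is refused whole. The fingers move at their own pace and stop on an object; FORCE is the grip in N (left out, the last holds). Time passes only in rows, so rows that do not move let the fingers close. It gives the time, the measured TCP pose, the force, the opening and the grip force at its end, in the units of the state.
- env.get_obs(): the state, without advancing time (a new reading comes with each control period).
- read_camera(name): name is "side" or "top" or "wrist"; returns a dict with "color" (420x560x3 uint8, red, green, blue), "range_z" (420x560 float32, m along the optical axis (not along the pixel's ray), 0 where there is no reading), "mtx" (3x3 intrinsics, pixels), "world_from_camera" (4x4, takes a point from camera to world coordinates); the wrist camera has in their place "T_tool_cam" (4x4, takes a point from camera to tool coordinates, whose origin is the TCP and whose axes are the flange's). Camera axes: x right, y down, z forward; pixel columns grow to the right and rows downward; lengths in m; the calibration is good to about 2 mm. A picture is of the moment at which its call begins: read the wrist's pose just before it.
- env.sign_off(): hands the job in; it is judged then, once.
The state is a dict: "time_s": time; "qpos": joint angles; "joint_velocities": joint speeds; "effort": joint torques, N m; "tool_pos": TCP position; "tool_rot": TCP orientation; "force": force on the tool from outside, world axes, zero at the start; "wrist_torque": the same for the moment, N m; "grip_width": finger opening in m; "grasp_force": force on a finger pad.
Only numpy, scipy, OpenCV 4.12 (cv2) and the standard library are available. Lean on these libraries where they do the work, as an engineer would, in place of code of your own. Each camera call takes 0.05 s, during which the arm holds its last target. There are 200 camera calls.

TASK

Take the carrier with the free-running white ball off its parking stand, bring the ball to the middle of its rails by tilting the carrier, and hold the carrier over the camera station's stage, a few centimetres clear of it, in line with it and with the rails on the lens side, until the ball has stayed in the middle there for at least three seconds. Then set the carrier gently down, square and centred on the stage, with the ball at rest in the middle in front of the lens, and let go. The runner must never hit an end stop nor be touched, the carrier must not be tipped over, and the other things on the table stay where they are.

Things in the scene. Friction and masses are not known exactly. Their poses are not given: they have to be found in the camera images.
- carrier: Loose aluminium carrier, 0.6 kg (nominal, without runner), flat plate 140 (x) x 260 (y) x 6 mm; origin at the centre of the plate's underside, z up. On its +x side two straight level steel rails, 8 mm thick, run along y at x = 34 and 56 mm and carry the runner; grey blocks 46 mm high are their end stops. Without the runner its centre of mass lies under the grip.
- grip (a point): The middle of the carrier's black grip block on a post over the carrier's origin, 95 mm above the underside. The block is 44 mm in x, 30 mm in y and reaches from 70 to 118 mm above the underside; grip it from above across y. Moves with the carrier, axes as the carrier's.
- runner (a joint): Where the runner is along the rails (m): 0 in the middle, positive to the carrier's +y, end stops at +-0.093. Steel block on bearings, 48 x 44 x 16 mm, with the ball on top, 0.2 kg in all (nominal). Starts at rest at 0.035 to 0.065. It runs freely: acceleration = g sin(slope) - the carrier's own acceleration along the rails - 0.3/s x speed - dry friction worth 0.004 to 0.009 rad of slope.
- ball (a point): Centre of the white ceramic ball, 36 mm diameter, fixed on top of the runner on a short stem: x = 45, z = 46 mm in the carrier's frame, y = runner. Top of the ball 64 mm above the carrier's underside. Axes as the carrier's.
- middle (a point): Where the ball's centre lies when it is in the middle of the rails: x = 45, y = 0, z = 46 mm in the carrier's frame, over a 60 mm long white field on the plate. Axes as the carrier's.
- stand: Fixed black parking stand, 120 x 200 mm block, flat level top 30 mm above the table (its foot 140 x 220 x 6 mm); origin at the centre of its underside on the table. The carrier starts centred on it, with the same heading.
- station: Fixed camera station; origin on the table under the centre of its dark stage block, 170 (x) x 280 (y) mm, flat level top 40 mm above the table. On the +x side a lens with a white 66 mm ring light, its front 142 mm from the origin, the camera behind it to x = 310 mm and 121 mm high. The carrier belongs centred on the stage top with the same heading.
- spot (a point): Point on the lens axis where the ball's centre belongs once the carrier is set down: x = 45, y = 0, z = 86 mm in the station's frame. Axes as the station's; the lens axis is its x.
- ring_gauge: Steel ring, 60 mm outside diameter, 22 mm high, loose bystander; origin under its centre.
- oil_bottle: Small green bottle, 32 mm diameter, 65 mm high, loose bystander; origin under its centre.
- screwdriver: Screwdriver lying on the table, loose bystander; origin under its middle.
- jar: Brown glass jar, 60 mm diameter, 70 mm high, loose bystander; origin under its centre.
- weight: Brass knob weight, 44 mm diameter, 64 mm high, loose bystander; origin under its centre.

How it is judged (in metres and radians):
On the way, in this order (a step that is already met when the one before it is completed fails the run):
1. the carrier is lifted clear of the parking stand (height (world z) of carrier above 0.045 m and contact force between carrier and stand below 0.1 N), for 0.2 s.
2. the carrier is held clear above the stage, over its place (within 40 mm and 0.2 rad), with the ball within 20 mm of the middle of its rails, for 3 s (horizontal distance between carrier and station below 0.04 m and angle between the y axis of carrier and the y axis of station, either way round below 0.2 rad and z of carrier in the frame of station above 0.045 m and contact force between carrier and station below 0.1 N and value of joint runner between -0.02 and 0.02 m), for 3 s.
At the end, for the whole second after the job is handed in: The carrier rests on the stage, let go, within 25 mm of its centre and 0.12 rad of its heading, level; the ball is on the lens side, within 25 mm of the middle of the rails and 30 mm of the lens axis, moving slower than 0.02 m/s (horizontal distance between carrier and station below 0.025 m and angle between the y axis of carrier and the y axis of station, either way round below 0.12 rad and z of carrier in the frame of station between 0.036 and 0.045 m and angle between carrier's own z axis and vertical below 0.05 rad and linear speed of carrier below 0.02 m/s and value of joint runner between -0.025 and 0.025 m and y of ball in the frame of station between -0.03 and 0.03 m and x of ball in the frame of station between 0.01 and 0.08 m and velocity of joint runner between -0.02 and 0.02 m/s); the robot touches nothing.
It fails at once if the runner runs to an end stop (more than 91 mm from the middle) (value of joint runner below -0.091 m or value of joint runner above 0.091 m).
It fails at once if the robot touches the runner or its ball (contact force between any of the fingers, the arm and runner above 0.3 N).
It fails at once if the carrier is tipped more than 0.35 rad (angle between carrier's own z axis and vertical above 0.35 rad).
It fails at once if the carrier is slammed down on the stage (more than 60 N) (contact force between carrier and station above 60 N).
It fails at once if a bystander is moved more than 20 mm (distance of any of ring_gauge, oil_bottle, screwdriver, jar, weight from where it was at the start of the episode above 0.02 m).
It also fails if it takes over 58 s, if anything falls off the work surface, if the arm or the gripper's body presses on something with over 40 N, if the wrist force passes 120 N, or if a joint passes its speed limit or range.

## Working session

There is one attempt and no reset: what is moved stays moved. The work goes in short steps, Python scripts to look and compute and a shell command to move; the robot and the scene stay as the last step left them, time stands still between calls to the robot, and variables do not carry over. Pictures are saved under pics/ and viewed, at most 10 in all, crops included, and the job is handed in when it is done.

```bash
ls; mkdir -p pics; python3 - <<'E'
from cell import env, read_camera
import cv2,numpy as np
o=env.get_obs(); print({k:np.round(v,3).tolist() for k,v in o.items()})
for n in("top","side"):
    c=read_camera(n); np.savez(f"{n}0.npz",**c); cv2.imwrite(f"pics/{n}0.png",c["color"][:,:,::-1])
    print(n,c["mtx"].round(1).tolist(),c["world_from_camera"].round(3).tolist())
E
```

```text
pics
{'time_s': 0.0, 'qpos': [68.19, 18.439, -4.015, 83.173, 1.296, 78.54, -3.26], 'joint_velocities': [-0.021, 0.111, 0.056, -0.023, -0.024, -0.01, 0.072], 'effort': [-0.001, -49.128, -0.404, -31.253, -0.064, 0.044, 0.0], 'tool_pos': [0.25, -0.6, 0.238], 'tool_rot': [-179.892, 0.007, 22.619], 'force': [0.344, -0.655, -0.34], 'wrist_torque': [-0.004, -0.073, -0.008], 'grasp_force': 0.0, 'grip_width': 0.088}
top [[500.4, 0.0, 270.0], [0.0, 500.4, 201.5], [0.0, 0.0, 1.0]] [[-0.071, -0.972, 0.224, 0.191], [-0.997, 0.069, -0.016, 0.006], [-0.0, -0.225, -0.974, 1.769], [0.0, 0.0, 0.0, 1.0]]
side [[474.6, 0.0, 274.7], [0.0, 474.6, 212.6], [0.0, 0.0, 1.0]] [[-0.942, -0.219, 0.253, 0.215], [-0.334, 0.576, -0.746, 0.993], [0.017, -0.788, -0.616, 0.934], [0.0, 0.0, 0.0, 1.0]]
```

View pics/top0.png

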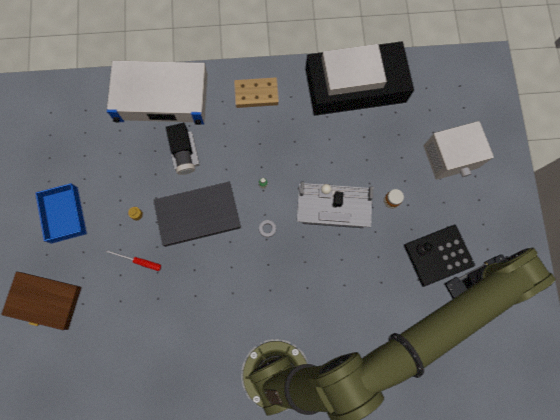

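View pics/side0.png

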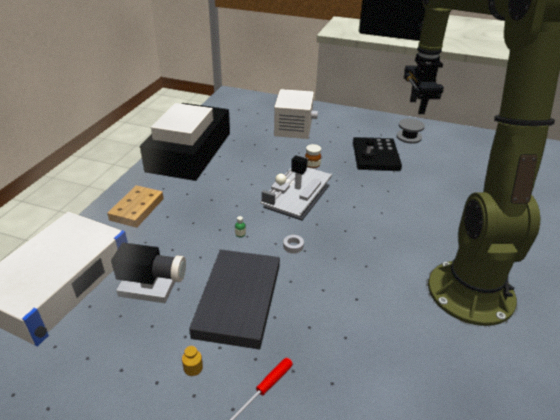

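```bash
cat > h.py <<'E'
import numpy as np, cv2
def cloud(c):
    Z=c["range_z"]; K=c["mtx"]; v,u=np.indices(Z.shape)
    P=np.stack([(u-K[0,2])/K[0,0]*Z,(v-K[1,2])/K[1,1]*Z,Z],-1)
    W=P@c["world_from_camera"][:3,:3].T+c["world_from_camera"][:3,3]
    W[Z==0]=np.nan; return W
def rect(p):
    (cx,cy),(a,b),t=cv2.minAreaRect((p[:,:2]*1000).astype(np.float32))
    if a<b: t+=90
    t=(t+90)%180-90   # long-axis direction vs world x
    return np.round([cx,cy,max(a,b),min(a,b),t],1)   # heading(y axis)= t-90
E
python3 - <<'E'
from h import *
for n in("top","side"):
    c=np.load(n+"0.npz"); W=cloud(c); I=c["color"].astype(int); x,y,z=np.moveaxis(W,-1,0)
    m=np.isfinite(z)&(abs(z)<.01)&(x>.3)&(x<.8); print(n,"table z",np.median(z[m]).round(4))
    def sel(x0,x1,y0,y1,z0,z1,e=True): return (x>x0)&(x<x1)&(y>y0)&(y<y1)&(z>z0)&(z<z1)&e
    st=sel(.4,.75,.08,.5,.032,.05,I.sum(-1)<200); 
    lab=cv2.connectedComponentsWithStats(st.astype(np.uint8)); k=1+lab[2][1:,4].argmax(); st=lab[1]==k
    print(" stage",rect(W[st]),np.median(z[st]).round(4),st.sum())
    pl=sel(.45,.75,-.35,-.02,.025,.05,I.min(-1)>90); print(" plate",rect(W[pl]),np.median(z[pl]).round(4))
    g=sel(.45,.75,-.35,-.02,.12,.17); print(" grip",W[g].mean(0).round(4),np.percentile(z[g],[5,50,95]).round(4),rect(W[g]),g.sum())
    b=sel(.45,.75,-.3,-.02,.066,.105,I.min(-1)>170); print(" ball",W[b].mean(0).round(4),z[b].max().round(4),b.sum())
    L=sel(.6,.85,.08,.5,.06,.2); print(" cam",rect(W[L]),z[L].max().round(3))
    w=sel(.6,.85,.08,.5,.05,.16,I.min(-1)>150); print(" ring",W[w].mean(0).round(4),w.sum())
    for nm,bx in dict(jar=(.45,.8,-.45,-.25,.045,.1),ring=(.4,.55,-.05,.1,.01,.03),bot=(.55,.7,-.02,.1,.03,.08),wt=(.4,.7,.38,.6,.03,.08)).items():
        q=sel(*bx); print(" ",nm,W[q].mean(0).round(3) if q.sum() else None)
E
```

```text
top table z 0.0006
 stage [565.1 240.7 276.7 168.4 -80.5] 0.0406 2675
 plate [ 563.7 -186.8  327.9  170.4   89.2] 0.0376
 grip [ 0.5591 -0.2454  0.1452] [0.1249 0.1472 0.1536] [ 561.5 -246.8   44.7   29.7   -7.8] 140
 ball [ 0.61   -0.219   0.0917] 0.1006 11
 cam [778.4 279.1 153.4  70.4  10.3] 0.134
 ring [0.7158 0.2662 0.1175] 45
  jar [ 0.56  -0.341  0.057]
  ring [0.493 0.002 0.02 ]
  bot [0.659 0.001 0.049]
  wt [0.578 0.437 0.047]
side table z 0.0004
 stage [497.7 276.  309.  140.3  67.7] 0.0384 354
 plate [ 561.  -237.3  246.5  144.    82.1] 0.037
 grip [ 0.5581 -0.2409  0.1389] [0.123  0.1406 0.1493] [ 559.3 -246.8   45.6   34.9   -9.6] 179
 ball [ 0.6075 -0.2132  0.0893] 0.095 44
 cam [778.7 280.6 154.3  74.5   9. ] 0.126
 ring [0.7113 0.2772 0.1135] 125
  jar [ 0.548 -0.357  0.056]
  ring [0.495 0.002 0.02 ]
  bot [0.659 0.006 0.047]
  wt [0.583 0.441 0.046]
```

```bash
python3 -m jog '[[1,0,0,0,0.136],[1,0,0,0,0.136],[1,0,0,0,0.136],[1,0,0,0,0.136],[1,0,0,0,0.136]]'
python3 -m jog '[[1,0.645,-0.98,0,0],[1,0.645,-0.98,0,0],[1,0.645,-0.98,0,0],[1,0.645,-0.98,0,0],[1,0.645,-0.98,0,0],[1,0.645,-0.98,0,0],[1,0.645,-0.98,0,0],[1,0.645,-0.98,0,0],[1,0.645,-0.98,0,0],[1,0.645,-0.98,0,0]]'
python3 -m jog '[[1,0.645,-0.98,0,0],[1,0.645,-0.98,0,0],[1,0.645,-0.98,0,0],[1,0.645,-0.98,0,0],[1,0.645,-0.98,0,0],[1,0.645,-0.98,0,0],[1,0.645,-0.98,0,0],[1,0.645,-0.98,0,0],[1,0.645,-0.98,0,0],[1,0.645,-0.98,0,0],[1,0,0,0,0],[1,0,0,0,0]]'
cat >> h.py <<'E'
def wrist():
    from cell import env, read_camera
    from scipy.spatial.transform import Rotation as R
    o=env.get_obs(); c=dict(read_camera("wrist"))
    T=np.eye(4); T[:3,:3]=R.from_euler("xyz",o["tool_rot"],degrees=True).as_matrix(); T[:3,3]=o["tool_pos"]
    c["world_from_camera"]=T@c["T_tool_cam"]; return o,c
E
python3 - <<'E'
from h import *
o,c=wrist(); print(o["time_s"],o["tool_pos"],o["tool_rot"],c["T_tool_cam"].round(3).tolist()); np.savez("w0.npz",**c); cv2.imwrite("pics/w0.png",c["color"][:,:,::-1])
E
```

```text
time_s: 0.52
tool_pos: [0.2498, -0.5997, 0.2389]
tool_rot: [-179.9, 0.0, -8.3]
force: [0.2, -0.1, 0.9]
grip_width: 0.087
grasp_force: 0.0
time_s: 1.35
tool_pos: [0.4054, -0.4227, 0.2391]
tool_rot: [-180.0, 0.0, -8.0]
force: [-0.2, 0.1, -0.6]
grip_width: 0.0867
grasp_force: 0.0
time_s: 2.35
tool_pos: [0.5606, -0.2457, 0.2389]
tool_rot: [-180.0, 0.1, -7.8]
force: [-0.3, -0.5, 0.3]
grip_width: 0.0874
grasp_force: 0.0
2.35 [ 0.56058019 -0.24568378  0.23893973] [-1.79954100e+02  5.08545933e-02 -7.77536413e+00] [[-0.001, -0.956, -0.295, 0.081], [1.0, -0.001, 0.001, 0.001], [-0.002, -0.295, 0.956, -0.145], [0.0, 0.0, 0.0, 1.0]]
```

View pics/w0.png

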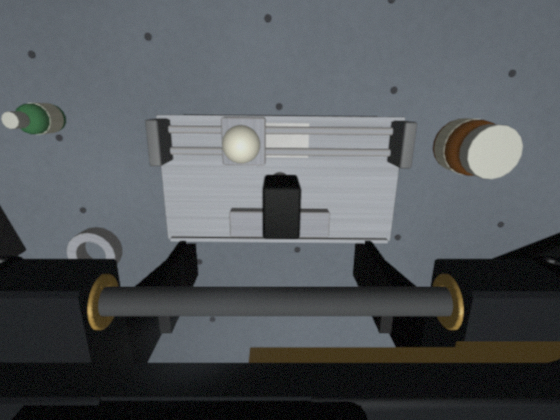

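```bash
python3 - <<'E'
from h import *
c=np.load("w0.npz"); W=cloud(c); I=c["color"].astype(int); x,y,z=np.moveaxis(W,-1,0)
v,u=np.indices(z.shape)
box=(u>140)&(u<420)&(v>100)&(v<243)
g=box&(z>.143)&(z<.16)&(I.max(-1)<90); print("grip top",W[g].mean(0).round(4),np.percentile(z[g],[5,50,95]).round(4),rect(W[g]),g.sum())
p=box&(z>.028)&(z<.042)&(I.min(-1)>90); print("plate",rect(W[p]),np.median(z[p]).round(4))
b=box&(v<170)&(z>.075)&(z<.1)&(I.min(-1)>120)
Q=W[b]; A=np.c_[2*Q,np.ones(len(Q))]; s=np.linalg.lstsq(A,(Q**2).sum(1),rcond=None)[0]; print("ball fit",s[:3].round(4),"r",np.sqrt(s[3]+(s[:3]**2).sum()).round(4),b.sum(),Q.mean(0).round(4))
e=np.deg2rad(-7.9); G=np.array([.5605,-.247]); d=s[:2]-G
print("ball rel carrier",d@[np.cos(e),np.sin(e)],d@[-np.sin(e),np.cos(e)])
# side view of stage
c=np.load("side0.npz"); W=cloud(c); I=c["color"].astype(int); v,u=np.indices(I.shape[:2])
m=(u>190)&(u<285)&(v>245)&(v<345)&(I.max(-1)<75)&(W[...,2]>.025)&(W[...,2]<.055)
print("stage side",rect(W[m]),np.median(W[m][:,2]).round(4),m.sum())
E
```

```text
grip top [ 0.5629 -0.2516  0.1474] [0.1459 0.1475 0.1486] [ 561.2 -251.3   44.7   29.7   -8.4] 2013
plate [ 561.3 -251.7  260.4  140.4   81.7] 0.0357
ball fit [ 0.5911 -0.2767 -0.0216] r 0.1262 1156 [ 0.6114 -0.2269  0.0875]
ball rel carrier 0.03441123280312685 -0.02518511276227223
stage side [563.  244.8 279.1 166.8 -80. ] 0.0401 3062
```

```bash
python3 -m jog '[[1,0.02,0.19,1,0.012],[1,0,0,1,0],[1,0,0,1,0],[1,0,0,1,0],[1,0,0,1,0],[1,0,0,0.5,0],[1,0,0,0.3,0],[1,0,0,0,0]]'
python3 -m jog '[[0.45,0,0,0,0],[0.45,0,0,0,0],[0.4,0,0,0,0],[0.35,0,0,0,0],[0.3,0,0,0,0],[0.25,0,0,0,0],[0,0,0,0,0],[0,0,0,0,0],[0,0,0,0,0]]' 60
cat >> h.py <<'E'
def runner(o,c,tag=None):
    """runner coordinate from the wrist picture, carrier gripped (ball 47 mm beyond the TCP)"""
    g=cv2.cvtColor(c["color"],cv2.COLOR_RGB2GRAY)[100:190,150:415]; K=c["mtx"]; T=c["T_tool_cam"]
    C=cv2.HoughCircles(cv2.GaussianBlur(g,(5,5),1),cv2.HOUGH_GRADIENT,1,30,param1=100,param2=12,minRadius=14,maxRadius=32)
    out=[]
    for u,v,r in (C[0] if C is not None else [])[:3]:
        u+=150; v+=100
        d=T[:3,:3]@np.linalg.solve(K,[u,v,1]); p=T[:3,3]+d*(.047-T[2,3])/d[2]
        out.append(np.round([u,v,r,p[0]*1e3,-p[1]*1e3],1).tolist())
    if tag: cv2.imwrite(f"pics/{tag}.png",c["color"][:,:,::-1])
    return out   # u,v,radius, x mm (must be 45), runner mm
E
python3 - <<'E'
from h import *
o,c=wrist(); print(o["time_s"],o["tool_rot"],o["wrist_torque"]); print(runner(o,c,"w1"))
E
```

```text
time_s: 3.07
tool_pos: [0.5586, -0.2521, 0.1224]
tool_rot: [-180.0, 0.1, -8.6]
force: [-0.2, -0.6, 0.2]
grip_width: 0.0871
grasp_force: 0.0
time_s: 3.82
tool_pos: [0.5598, -0.2515, 0.1235]
tool_rot: [180.0, 0.0, -8.5]
force: [0.3, 0.6, 0.7]
grip_width: 0.0346
grasp_force: 0.0
3.8167 [ 1.79995865e+02  1.77660034e-03 -8.51925448e+00] [ 0.02411807  0.01372899 -0.00460184]
[[208.5, 167.5, 31.4, 45.6, 39.2], [283.5, 149.5, 31.4, 56.3, -5.8]]
```

View pics/w1.png

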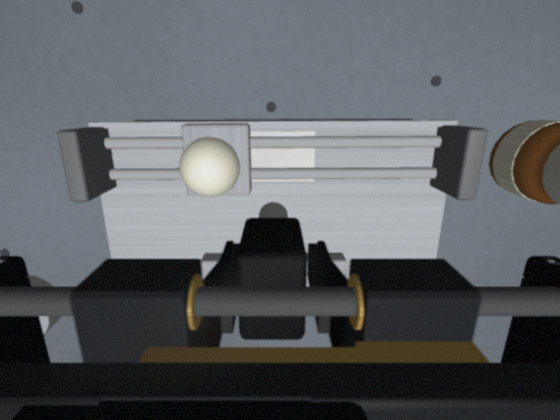

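```bash
python3 -m jog '[[0,0,0,0,0],[0,0,0,0,0],[0,0,0,0,0]]' 60
python3 -m jog '[[0,0,0,-0.15,0],[0,0,0,-0.3,0],[0,0,0,-0.4,0],[0,0,0,-0.3,0],[0,0,0,-0.15,0]]'
python3 - <<'E'
from h import *
o,c=wrist(); print(o["time_s"],o["tool_rot"],o["wrist_torque"]); print(runner(o,c,"w2"))
o,c=wrist(); print(runner(o,c))
o,c=wrist(); print(o["time_s"],runner(o,c))
E
```

```text
time_s: 4.12
tool_pos: [0.5599, -0.2505, 0.1235]
tool_rot: [-179.9, 0.0, -8.5]
force: [-0.6, 2.3, 0.5]
grip_width: 0.0293
grasp_force: 60.0
time_s: 4.53
tool_pos: [0.5601, -0.2521, 0.1507]
tool_rot: [180.0, -0.1, -8.5]
force: [0.5, 0.3, -6.7]
grip_width: 0.0296
grasp_force: 60.0
4.5333 [ 1.79954183e+02 -7.98098108e-02 -8.54923661e+00] [-0.05001151  0.01670775 -0.01977957]
[[209.5, 165.5, 30.3, 46.8, 38.5], [268.5, 150.5, 21.0, 55.8, 3.1]]
[[209.5, 166.5, 27.0, 46.2, 38.6], [263.5, 147.5, 31.4, 57.5, 6.0], [161.5, 145.5, 25.8, 58.7, 66.1]]
4.6333 [[208.5, 166.5, 30.3, 46.2, 39.2], [285.5, 160.5, 30.2, 49.8, -7.1], [256.5, 150.5, 20.2, 55.8, 10.2]]
```

```bash
python3 -m jog '[[0,0,0,-0.3,0],[0,0,0,-0.6,0],[0,0,0,-0.6,0],[0,0,0,-0.6,0],[0,0,0,-0.3,0],[0,0,0,-0.1,0]]'
python3 -m jog '[[0,0,-0.5,0,0],[0,0,-0.7,0,0],[0,0,-0.6,0,0],[0,0,0,0,0],[0,0,0,0,0]]'
python3 - <<'E'
from h import *
for i in range(4):
    o,c=wrist(); print(o["time_s"],o["tool_pos"].round(4),o["tool_rot"].round(2),runner(o,c)[:2])
E
```

```text
time_s: 5.18
tool_pos: [0.561, -0.2519, 0.2023]
tool_rot: [179.9, -0.2, -8.5]
force: [1.1, 0.4, -7.4]
grip_width: 0.0297
grasp_force: 60.0
time_s: 5.6
tool_pos: [0.5654, -0.2132, 0.199]
tool_rot: [-180.0, 0.0, -8.3]
force: [0.2, -0.4, -7.6]
grip_width: 0.0296
grasp_force: 60.0
5.6 [ 0.5654 -0.2132  0.199 ] [-1.7996e+02  5.0000e-02 -8.2900e+00] [[260.5, 166.5, 26.8, 46.2, 7.9], [305.5, 146.5, 25.6, 58.1, -18.8]]
5.65 [ 0.5651 -0.2149  0.1991] [ 1.7998e+02  5.0000e-02 -8.4000e+00] [[252.5, 167.5, 29.2, 45.6, 12.8], [305.5, 153.5, 17.9, 54.0, -18.9]]
5.7 [ 0.5649 -0.216   0.1992] [ 1.7995e+02  4.0000e-02 -8.4900e+00] [[251.5, 163.5, 28.0, 48.0, 13.3], [298.5, 164.5, 17.7, 47.4, -14.9]]
5.75 [ 0.5648 -0.2165  0.1992] [ 1.7995e+02  3.0000e-02 -8.5500e+00] [[250.5, 164.5, 29.2, 47.4, 13.9], [305.5, 150.5, 31.4, 55.7, -18.9]]
```

```bash
python3 -m jog '[[0,0,0,0,-0.012],[0,0,0,0,-0.025],[0,0,0,0,-0.037],[0,0,0,0,-0.043],[0,0,0,0,-0.043],[0,0,0,0,-0.043],[0,0,0,0,-0.043],[0,0,0,0,-0.043],[0,0,0,0,-0.042],[0,0,0,0,-0.037],[0,0,0,0,-0.025],[0,0,0,0,-0.012]]'
python3 - <<'E'
from h import *
for i in range(2):
    o,c=wrist(); print(o["time_s"],o["tool_pos"].round(4),o["tool_rot"].round(2),runner(o,c)[:2])
E
python3 -m jog '[[0,0.1,-0.015,0,0],[0,0.1,-0.03,0,0],[0,0.1,-0.045,0,0],[0,0.1,-0.06,0,0],[0,0.1,-0.075,0,0],[0,0.1,-0.09,0,0],[0,0.1,-0.105,0,0],[0,0.1,-0.12,0,0],[0,0.1,-0.135,0,0],[0,0.1,-0.15,0,0],[0,0.1,-0.165,0,0],[0,0.1,-0.18,0,0]]'
python3 -m jog '[[0,0.1,-0.195,0,0],[0,0.1,-0.21,0,0],[0,0.1,-0.225,0,0],[0,0.1,-0.24,0,0],[0,0.1,-0.255,0,0],[0,0.1,-0.27,0,0],[0,0.1,-0.285,0,0],[0,0.1,-0.3,0,0],[0,0.1,-0.315,0,0],[0,0.1,-0.33,0,0],[0,0.1,-0.345,0,0],[0,0.1,-0.36,0,0]]'
python3 -m jog '[[0,0.1,-0.375,0,0],[0,0.1,-0.39,0,0],[0,0.1,-0.405,0,0],[0,0.1,-0.42,0,0],[0,0.1,-0.435,0,0],[0,0.1,-0.45,0,0],[0,0.1,-0.465,0,0],[0,0.1,-0.48,0,0],[0,0.1,-0.495,0,0],[0,0.1,-0.51,0,0],[0,0.1,-0.525,0,0],[0,0.1,-0.54,0,0]]'
python3 -c "
from h import *
o,c=wrist(); print(o['time_s'],o['tool_pos'],runner(o,c,'w3'))"
python3 -m jog '[[0,0.1,-0.55,0,0],[0,0.1,-0.55,0,0],[0,0,-0.55,0,0],[0,0,-0.545,0,0],[0,0,-0.53,0,0],[0,0,-0.515,0,0],[0,0,-0.5,0,0],[0,0,-0.485,0,0],[0,0,-0.47,0,0],[0,0,-0.455,0,0],[0,0,-0.44,0,0],[0,0,-0.425,0,0]]'
```

```text
time_s: 6.8
tool_pos: [0.565, -0.2161, 0.1995]
tool_rot: [180.0, 0.0, 9.8]
force: [-0.1, -0.0, -6.8]
grip_width: 0.0297
grasp_force: 60.0
6.8 [ 0.565  -0.2161  0.1995] [1.7999e+02 1.0000e-02 9.7600e+00] [[247.5, 166.5, 26.8, 45.9, 15.8], [298.5, 152.5, 22.4, 54.3, -14.7]]
6.85 [ 0.565  -0.2161  0.1995] [179.99   0.     9.76] [[246.5, 165.5, 25.7, 46.5, 16.4], [299.5, 156.5, 25.8, 51.9, -15.3]]
time_s: 7.9
tool_pos: [0.585, -0.1883, 0.1996]
tool_rot: [180.0, -0.0, 9.7]
force: [-1.1, 0.2, -7.7]
grip_width: 0.0297
grasp_force: 60.0
time_s: 8.9
tool_pos: [0.5973, -0.1183, 0.1995]
tool_rot: [180.0, 0.0, 9.7]
force: [-0.1, 0.1, -7.3]
grip_width: 0.0292
grasp_force: 60.0
time_s: 9.9
tool_pos: [0.6024, -0.0057, 0.1996]
tool_rot: [180.0, -0.0, 9.7]
force: [0.4, 0.3, -6.3]
grip_width: 0.0297
grasp_force: 60.0
9.9 [ 0.60238669 -0.0056985   0.19955122] [[249.5, 164.5, 29.2, 47.2, 14.6], [303.5, 160.5, 21.3, 49.5, -17.7], [285.5, 136.5, 22.1, 63.6, -6.9]]
time_s: 10.95
tool_pos: [0.5859, 0.1133, 0.1995]
tool_rot: [180.0, -0.0, 9.7]
force: [0.4, 0.1, -7.2]
grip_width: 0.03
grasp_force: 60.0
```

```bash
python3 -m jog '[[0,0,-0.41,0,0],[0,0,-0.395,0,0],[0,0,-0.38,0,0],[0,0,-0.365,0,0],[0,0,-0.35,0,0],[0,0,-0.335,0,0],[0,0,-0.32,0,0],[0,0,-0.305,0,0],[0,0,-0.29,0,0],[0,0,-0.275,0,0],[0,0,-0.26,0,0],[0,0,-0.245,0,0]]'
python3 -m jog '[[0,0,-0.23,0,0],[0,0,-0.215,0,0],[0,0,-0.2,0,0],[0,0,-0.185,0,0],[0,0,-0.17,0,0],[0,0,-0.155,0,0],[0,0,-0.14,0,0],[0,0,-0.125,0,0],[0,0,-0.11,0,0],[0,0,-0.095,0,0],[0,0,-0.08,0,0],[0,0,-0.065,0,0]]'
python3 -m jog '[[0,0,-0.05,0,0],[0,0,-0.035,0,0],[0,0,-0.02,0,0],[0,0,0,0,0]]'
python3 - <<'E'
from h import *
for i in range(2):
    o,c=wrist(); print(o["time_s"],o["tool_pos"].round(4),o["tool_rot"].round(2),runner(o,c,"w4")[:2])
E
```

```text
time_s: 11.95
tool_pos: [0.5727, 0.1905, 0.1995]
tool_rot: [180.0, 0.0, 9.7]
force: [-0.3, 0.7, -7.3]
grip_width: 0.0292
grasp_force: 60.0
time_s: 12.95
tool_pos: [0.5668, 0.225, 0.1995]
tool_rot: [180.0, 0.0, 9.7]
force: [-0.3, -0.4, -7.4]
grip_width: 0.0298
grasp_force: 60.0
time_s: 13.28
tool_pos: [0.5664, 0.227, 0.1995]
tool_rot: [180.0, 0.0, 9.7]
force: [0.4, 0.0, -7.3]
grip_width: 0.0295
grasp_force: 60.0
13.2833 [0.5664 0.227  0.1995] [180.     0.     9.71] [[229.5, 166.5, 25.8, 46.0, 26.7], [286.5, 152.5, 31.4, 54.3, -7.5]]
13.3333 [0.5665 0.2269 0.1995] [179.99   0.     9.7 ] [[230.5, 166.5, 26.8, 46.0, 26.1], [294.5, 153.5, 25.7, 53.7, -12.3]]
```

```bash
python3 -m jog '[[0,0,-0.55,0,0],[0,0,-0.7,0,0],[0,0,-0.6,0,0],[0,0,0,0,0],[0,0,0,0,0],[0,0,0,0,0],[0,0,0,0,0],[0,0,0,0,0],[0,0,0,0,0],[0,0,0,0,0]]'
python3 - <<'E'
from h import *
for i in range(3):
    o,c=wrist(); print(o["time_s"],o["tool_pos"].round(4),o["tool_rot"].round(2),runner(o,c,"w5")[:2])
E
```

```text
time_s: 14.22
tool_pos: [0.5605, 0.2628, 0.1995]
tool_rot: [180.0, -0.0, 9.7]
force: [-0.2, 0.1, -7.5]
grip_width: 0.0293
grasp_force: 60.0
14.2167 [0.5605 0.2628 0.1995] [179.98  -0.     9.66] [[272.5, 165.5, 25.7, 46.5, 0.8], [222.5, 143.5, 28.0, 59.6, 30.2]]
14.2667 [0.5604 0.263  0.1995] [179.99  -0.     9.67] [[271.5, 163.5, 27.9, 47.7, 1.4], [310.5, 151.5, 16.0, 54.9, -21.8]]
14.3167 [0.5603 0.2631 0.1995] [179.99  -0.     9.68] [[272.5, 164.5, 28.8, 47.1, 0.8], [311.5, 149.5, 18.0, 56.1, -22.3]]
```

```bash
python3 -m jog '[[0,0,0.01,0.05,0],[0,0,0.02,0.1,0],[0,0,0.03,0.1,0],[0,0,0.04,0.1,0],[0,0,0.05,0.1,0],[0,0,0.06,0.1,0],[0,0,0.07,0.1,0],[0,0,0.08,0.1,0],[0,0,0.09,0.1,0],[0,0,0.1,0.1,0],[0,0,0.09,0.1,0],[0,0,0.08,0.1,0]]'
python3 -m jog '[[0,0,0.07,0.1,0],[0,0,0.06,0.1,0],[0,0,0.05,0.1,0],[0,0,0.04,0.1,0],[0,0,0.03,0.1,0],[0,0,0.02,0.1,0],[0,0,0.01,0.1,0],[0,0,0,0.05,0],[0,0,0,0,0],[0,0,0,0,0]]'
python3 - <<'E'
from h import *
from cell import read_camera
o,c=wrist(); print(o["time_s"],o["tool_pos"].round(4),o["tool_rot"].round(2),runner(o,c,"w6")[:2])
s=dict(read_camera("side")); np.savez("side1.npz",**s); t=dict(read_camera("top")); np.savez("top1.npz",**t)
cv2.imwrite("pics/s1.png",np.hstack([cv2.resize(s["color"][180:390,100:380],None,fx=1.4,fy=1.4),cv2.resize(t["color"][120:330,90:370],None,fx=1.4,fy=1.4)])[:,:,::-1])
o,c=wrist(); print(o["time_s"],runner(o,c)[:2])
E
```

```text
time_s: 15.37
tool_pos: [0.5628, 0.2488, 0.1763]
tool_rot: [180.0, 0.0, 9.7]
force: [0.4, 0.3, -8.0]
grip_width: 0.0297
grasp_force: 60.0
time_s: 16.2
tool_pos: [0.5636, 0.2438, 0.1614]
tool_rot: [180.0, 0.0, 9.7]
force: [-0.2, 0.0, -7.1]
grip_width: 0.0294
grasp_force: 60.0
16.2 [0.5636 0.2438 0.1614] [1.80e+02 1.00e-02 9.71e+00] [[271.5, 166.5, 26.3, 45.9, 1.4], [322.5, 152.5, 17.7, 54.3, -28.9]]
16.35 [[271.5, 165.5, 29.9, 46.5, 1.4]]
```

View pics/s1.png

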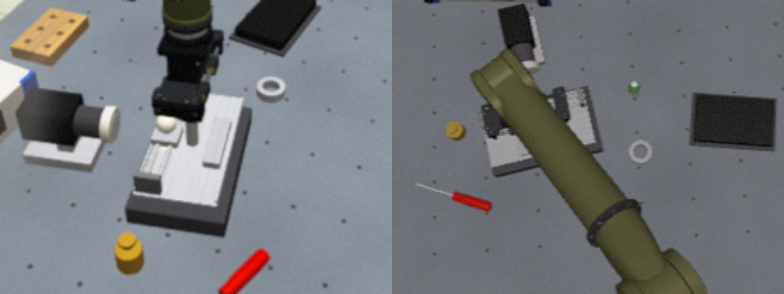

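View pics/w6.png

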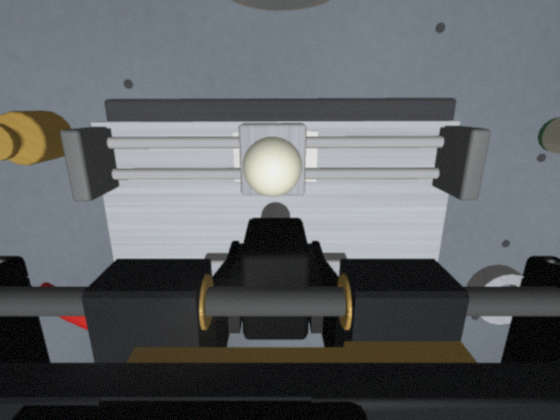

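```bash
for i in 1 2 3 4; do python3 -m jog '[[0,0,0,0,0],[0,0,0,0,0],[0,0,0,0,0],[0,0,0,0,0],[0,0,0,0,0],[0,0,0,0,0],[0,0,0,0,0],[0,0,0,0,0],[0,0,0,0,0],[0,0,0,0,0],[0,0,0,0,0],[0,0,0,0,0]]' | head -2; done
python3 -m jog '[[0,0,0.01,0.05,0],[0,0,0.02,0.1,0],[0,0,0.03,0.15,0],[0,0,0.02,0.15,0],[0,0,0.01,0.15,0],[0,0,0,0.15,0],[0,0,0,0.15,0],[0,0,0,0.1,0],[0,0,0,0.1,0],[0,0,0,0.05,0],[0,0,0,0.05,0],[0,0,0,0,0]]'
python3 -c "
from h import *
o,c=wrist(); print(o['time_s'],o['tool_pos'],runner(o,c)[:2])"
```

```text
time_s: 17.4
tool_pos: [0.5636, 0.2437, 0.1615]
time_s: 18.4
tool_pos: [0.5636, 0.2437, 0.1615]
time_s: 19.4
tool_pos: [0.5636, 0.2437, 0.1615]
time_s: 20.4
tool_pos: [0.5636, 0.2437, 0.1615]
time_s: 21.4
tool_pos: [0.5639, 0.2419, 0.1374]
tool_rot: [180.0, 0.0, 9.7]
force: [-0.1, -0.6, -7.9]
grip_width: 0.0298
grasp_force: 60.0
21.4 [0.56385974 0.24187388 0.13735566] [[271.5, 166.5, 26.8, 45.9, 1.4], [311.5, 150.5, 16.8, 55.5, -22.3]]
```

```bash
python3 -m jog '[[0,0,0,0.03,0],[0,0,0,0.03,0],[0,0,0,0.03,0],[0,0,0,0.03,0],[0,0,0,0.02,0],[0,0,0,0.02,0],[0,0,0,0,0]]'
python3 -m jog '[[0,0,0,0.02,0],[0,0,0,0.02,0],[0,0,0,0,0]]'
python3 -c "
from h import *
o,c=wrist(); print(o['time_s'],o['tool_pos'],o['force'],runner(o,c)[:2])"
```

```text
time_s: 22.03
tool_pos: [0.5639, 0.2418, 0.1342]
tool_rot: [180.0, 0.0, 9.7]
force: [0.1, 0.9, -7.7]
grip_width: 0.0294
grasp_force: 60.0
time_s: 22.28
tool_pos: [0.564, 0.2419, 0.1337]
tool_rot: [180.0, -0.0, 9.7]
force: [-0.7, -0.1, -7.1]
grip_width: 0.0295
grasp_force: 60.0
22.2833 [0.56400078 0.24193255 0.13367902] [-0.65755848 -0.10592977 -7.11532767] [[271.5, 167.5, 26.4, 45.3, 1.4], [221.5, 142.5, 29.1, 60.2, 30.8]]
```

```bash
python3 -m jog '[[0,0,0,0.02,0],[0,0,0,0.02,0],[0,0,0,0,0]]'
python3 -m jog '[[0,0,0,0.02,0],[0,0,0,0.02,0],[0,0,0,0,0]]'
python3 -c "
from h import *
o,c=wrist(); print(o['time_s'],o['tool_pos'],o['force'],runner(o,c)[:2])"
```

```text
time_s: 22.58
tool_pos: [0.564, 0.2419, 0.1335]
tool_rot: [180.0, -0.0, 9.7]
force: [-2.9, -1.5, -0.2]
grip_width: 0.0296
grasp_force: 60.0
time_s: 22.83
tool_pos: [0.564, 0.2419, 0.1335]
tool_rot: [180.0, -0.0, 9.7]
force: [-5.3, -3.8, 5.8]
grip_width: 0.0299
grasp_force: 60.0
22.8333 [0.56403945 0.24186119 0.13349889] [-5.34939913 -3.79711449  5.80916044] [[271.5, 166.5, 26.3, 45.9, 1.4], [311.5, 150.5, 16.8, 55.5, -22.3]]
```

```bash
python3 -m jog '[[0,0,0,-0.02,0],[0,0,0,0,0],[0,0,0,0,0],[0,0,0,0,0]]' 5
python3 -m jog '[[0.38,0,0,0,0],[0.42,0,0,0,0],[0.47,0,0,0,0],[0.55,0,0,0,0],[0.6,0,0,0,0],[0.7,0,0,0,0],[0.7,0,0,0,0],[0.7,0,0,0,0]]'
python3 -c "
from h import *
o,c=wrist(); print(o['time_s'],o['tool_pos'],o['force'],runner(o,c)[:2])"
```

```text
time_s: 23.22
tool_pos: [0.5641, 0.2419, 0.1335]
tool_rot: [180.0, -0.0, 9.7]
force: [-4.6, -3.1, 5.2]
grip_width: 0.0297
grasp_force: 5.0
time_s: 23.88
tool_pos: [0.5639, 0.2419, 0.1323]
tool_rot: [-180.0, -0.0, 9.7]
force: [-0.1, -0.2, -0.2]
grip_width: 0.0591
grasp_force: 0.0
23.8833 [0.56393834 0.2419341  0.13225616] [-0.1313527  -0.23946489 -0.16405062] [[272.5, 163.5, 28.0, 47.7, 0.8], [312.5, 153.5, 17.9, 53.7, -23.0]]
```

Released with the ball at the middle; retreat straight up and check.

```bash
python3 -m jog '[[0.7,0,0,-0.2,0],[0.7,0,0,-0.5,0],[0.7,0,0,-1,0],[0.7,0,0,-1,0],[0.7,0,0,-1,0],[0.7,0,0,-1,0],[0.7,0,0,-0.7,0],[0.7,0,0,0,0],[0.7,0,0,0,0],[0.7,0,0,0,0]]'
python3 - <<'E'
from h import *
o,c=wrist(); print(o["time_s"],o["tool_pos"].round(4),o["force"]); cv2.imwrite("pics/w7.png",c["color"][:,:,::-1])
W=cloud(c); I=c["color"].astype(int); z=W[...,2]; v,u=np.indices(z.shape); b=(u>120)&(u<430)&(v>80)&(v<243)
p=b&(z>.040)&(z<.052)&(I.min(-1)>90); print("plate",rect(W[p]),np.median(z[p]).round(4))
g=b&(z>.15)&(z<.17)&(I.max(-1)<90); print("grip",rect(W[g]),np.median(z[g]).round(4))
E
```

```text
time_s: 24.77
tool_pos: [0.5635, 0.2417, 0.2396]
tool_rot: [180.0, 0.1, 9.7]
force: [-0.2, -0.4, -0.4]
grip_width: 0.0609
grasp_force: 0.0
24.7667 [0.5635 0.2417 0.2396] [-0.19102784 -0.41796309 -0.44669478]
plate [565.9 236.8 273.3 141.8 -79.9] 0.0457
grip [565.8 241.1  43.8  29.8  10. ] 0.1575
```

View pics/w7.png

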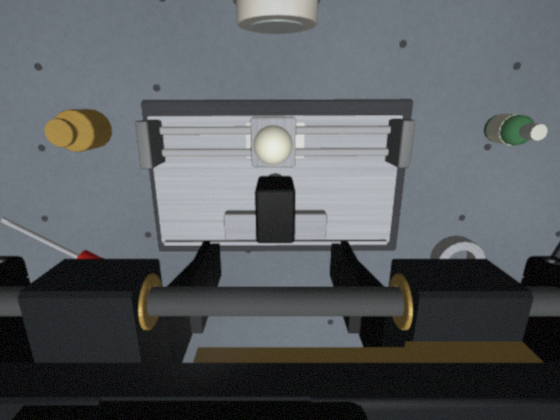

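The picture shows the carrier square and centred on the stage. The ball is at (273,145) on the white field, in line with the lens at (277,15), and the gripper is clear.

```bash
python3 -c "
from cell import env
print(env.sign_off())"
```

```text
the job is handed in; nothing more can be done
None
```

The job is handed in (no verdict was returned): the carrier is released on the stage, within about 5 mm and 1° of its place by my measurements, with the ball about 1 mm from the middle, after a hold of over 4 s above the stage; the ball was centred with quick shifts along the rails, since the moves have no tilt.

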